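Prime the violet cleaner on the dosing station

ROBOT

A 6-joint arm with a two-finger parallel gripper is mounted at the origin on the work surface. World frame = base frame: x ahead of the robot, y to its left, z up, the work surface at z = 0. Lengths are in mm, angles in rad, forces in N, time in s.
With the tool pointing down it reaches from about 300 to 1000 mm from the base axis. Payload 5.1 kg.
Tool frame: the origin (TCP) lies at the very end of the fingers, on their centre line; the grasp point (between the pads) lies 19 mm behind it; z points along the fingers, y is the direction in which the jaws open and shut (so a half turn about z gives the same grasp; the last joint's range is limited). The gripper opens to 95 mm and grips with 3 to 60 N. Pads are 20 mm wide; open, the fingers measure 119 mm over their backs; the gripper's body (75 mm by 180 mm) begins 59 mm behind the grasp point.
Start: joints at [-0.083, 0.124, 1.65, -0, 1.367, -0.083], TCP at [649.988, -0.028, 214.656] pointing down, gripper open.
Joint ranges: [-2.61, 2.61], [-1.02, 2.33], [0.03, 2.71], [-1.35, 4.49], [0.32, 2.68], [-2.91, 2.91]. Speed limits (rad/s): [2.57, 2.57, 3.14, 3.14, 3.14, 3.14].

INTERFACE

Orientations are given as [roll, pitch, yaw] about the fixed x, y, z axes, in that order (R = Rz(yaw) Ry(pitch) Rx(roll)).
In Python, from bench import arm, viewer, job_done gives the robot as it stands.
- The arm moves only by the tool apply_moves, never from a script. Its argument "increments" is a list that holds one entry, the list of rows, each a list of 7 numbers: the finger opening in mm, from 0 to 95.1, then the shift along the tool's x, y, z in mm, then the turn, a rotation vector about the tool's x, y, z in rad. In form: [[[hand, dx, dy, dz, rx, ry, rz], ...]]. A call has exactly 8 rows; each row is the pose to reach, as a shift and turn from the pose measured when the call began, along the tool's axes at that moment; what a row does not reach only later rows make up. A row lasts 1/12 s, in which the tool goes at most 41.7 mm and 7.16 degrees, less where a joint would pass 70% of its speed; a pose out of reach is approached as far as the arm can. A call with a gripper value outside its range is refused whole. The fingers move at their own pace and stop on an object; "grip_force" is the grip in N (left out, the last holds). Time passes only in rows, so rows that repeat a pose let the fingers close, or fill a call up. It gives the time, the measured TCP pose, the force and the opening at its end, in the units of the state.
- arm.get_state(): the state, without advancing time (a new reading comes with each control period).
- viewer.capture(name): name is "scene" or "side" or "wrist"; returns (picture, depth): 420x560x3 uint8, red, green, blue; 420x560 float32, mm along the optical axis (not along the pixel's ray), 0 where there is no reading.
- viewer.camera_info(name): a dict with "mtx" (3x3 intrinsics, pixels), "k1" (the pictures are not rectified: a ray, as slopes to the right and down, at radius r is drawn at 1 + k1 r^2 times it, then the intrinsics apply), "rvec" (rotation vector, rad) and "tvec" (3), from world to camera coordinates, as OpenCV has them; the wrist camera has in their place "tool_from_camera" (4x4, takes a point from camera to tool coordinates, whose origin is the TCP and whose axes are the flange's). Camera axes: x right, y down, z forward; pixel columns grow to the right and rows downward; lengths in mm; the calibration is good to about 2 mm. A picture is of the moment at which its call begins: read the wrist's pose just before it. camera_info takes no time and is no camera call.
- job_done(): hands the job in, once; it reports no verdict.
The state is a dict: "time": time; "joints": joint angles; "joint_velocities": joint speeds; "tau": joint torques, N m; "tcp_pos": TCP position; "orientation": TCP orientation; "wrist_force": force on the tool from outside, world axes, zero at the start; "ft_torque": the same for the moment, N m; "width": finger opening in mm.
Only numpy, scipy, OpenCV 4.12 (cv2) and the standard library are available. Lean on these libraries where they do the work, as an engineer would, in place of code of your own. Each camera call takes 0.05 s, during which the arm holds its last target.

TASK

Prime the violet cleaner at the dosing station by pressing with closed fingers: first switch the station on by pressing down the green-barred end of the white main rocker, then push the console's violet button fully in so that it stays in, then press the green button of the black hand unit fully down and keep it held down; the program finishes while still holding it. Do not start a step before the one ahead of it is complete, and leave the blue and yellow buttons out. Grasp and lift nothing: the hand unit stays where it stands on the table, and so do the canisters, the cup and everything else.

Things in the scene. Friction and masses are not known exactly. Their poses are not given: they have to be found in the camera images.
- main (a joint): angle of the main rocker in rad: about -0.15 = off (green-barred end up), +0.15 = on (green-barred end fully down). About 0.05 N m of friction: it stays where it is left, no spring
- main_on_end (a point): point on the top face of the white paddle rocker, 25 mm from its pivot, on the end with the green bar (paddle 64 mm long, 44 mm wide, so 7 mm of paddle lies beyond the point); its x axis points from the pivot to this end, along the paddle, z out of the face. About 65 mm above the table when off; it goes down about 7 mm to on. Press here, straight down
- switch_box: grey box 90 x 90 x 50 mm fixed to the table that carries the main rocker (the paddle lies along its x axis, its pivot over the middle of the box, 55 mm above the table); stands to the left or the right of the console; origin at the centre of its underside
- console: white dosing console 160 (x) x 300 (y) x 50 mm high, fixed to the table, with the three buttons in a row along its y axis, 30 mm nearer the robot than its middle; origin at the centre of its underside
- violet (a joint): travel of the violet push-in button on the console, in m: 0 = out, 0.008 = fully in. It moves straight down against about 3 N of friction and has no return spring: it stays where it is pushed. To be pushed fully in
- violet_top (a point): centre of the top face of the violet button's cap, a round cap 34 mm across, on a black collar 48 mm across; when out its top is 12 mm above the collar and 70 mm above the table, when in 8 mm lower. The three buttons stand in a row 75 mm apart, in an order that changes. z points up
- blue (a joint): travel of the blue push-in button on the console, in m: 0 = out, 0.008 = fully in. It moves straight down against about 3 N of friction and has no return spring: it stays where it is pushed. Not to be pressed
- blue_top (a point): centre of the top face of the blue button's cap, a round cap 34 mm across, on a black collar 48 mm across; when out its top is 12 mm above the collar and 70 mm above the table, when in 8 mm lower. The three buttons stand in a row 75 mm apart, in an order that changes. z points up
- yellow (a joint): travel of the yellow push-in button on the console, in m: 0 = out, 0.008 = fully in. It moves straight down against about 3 N of friction and has no return spring: it stays where it is pushed. Not to be pressed
- yellow_top (a point): centre of the top face of the yellow button's cap, a round cap 34 mm across, on a black collar 48 mm across; when out its top is 12 mm above the collar and 70 mm above the table, when in 8 mm lower. The three buttons stand in a row 75 mm apart, in an order that changes. z points up
- prime_box: black hand unit, a box 90 (x) x 80 (y) x 45 mm high, about 0.7 kg, standing loose on rubber on the table, on the other side of the console from the switch box; its green prime button is in the middle of its top; origin at the centre of its underside
- prime (a joint): travel of the green prime button on the hand unit, in m: 0 = up, 0.008 = fully down. Spring return: about 1.4 N to start it, 4.5 N to hold it fully down
- prime_top (a point): centre of the top face of the prime button's green cap, 34 mm across, in an aluminium collar 50 mm across; its top is 69 mm above the table when up, 12 mm above the collar. z points up
- violet_can: bystander: a violet plastic canister of cleaning product, 75 x 110 x 140 mm, 180 mm high with its white screw cap and loop handle, loose, at the far side; its place among the three canisters changes; origin at the centre of its underside, z up
- blue_can: bystander: a blue plastic canister of cleaning product, 75 x 110 x 140 mm, 180 mm high with its white screw cap and loop handle, loose, at the far side; its place among the three canisters changes; origin at the centre of its underside, z up
- yellow_can: bystander: a yellow plastic canister of cleaning product, 75 x 110 x 140 mm, 180 mm high with its white screw cap and loop handle, loose, at the far side; its place among the three canisters changes; origin at the centre of its underside, z up
- cup: bystander: small clear dosing cup, 44 mm across the rim, 45 mm high, standing loose on the far half of the console's top; origin at the centre of its underside
- spray: bystander: white bottle with a red cap, 58 mm across, 150 mm high, loose, beyond the switch box or the hand unit; origin at the centre of its underside
- carton: bystander: small cardboard carton 60 x 90 x 70 mm high, loose, beyond the switch box or the hand unit; origin at the centre of its underside
- tape: bystander: brown roll of tape 90 mm across, 30 mm high, lying flat and loose near the robot; origin at the centre of its underside
- tablet_jar: bystander: white jar with a blue lid, 52 mm across, 70 mm high, loose, near the robot; origin at the centre of its underside
Mind the look-alikes: they are no part of the job. What is shaped like the prime_box but red is not meant. Leave any pink look-alike of the switch_box alone.

How it is judged (in metres and radians):
On the way, in this order (a step that is already met when the one before it is completed fails the run):
1. the main rocker is switched on (value of joint main above 0.09 rad), for 0.2 s.
2. the violet button is pushed in (value of joint violet above 0.006 m), for 0.2 s.
3. the green prime button is held down by the fingers (value of joint prime above 0.005 m and contact force between the fingers and prime_box above 1 N), for 0.3 s.
At the end, for the whole second after the job is handed in: Main rocker on (beyond +0.09 rad), violet button in (beyond 6 mm of 8), blue and yellow buttons out (less than 3 mm in), the prime button held down by the fingers (beyond 5 mm of 8, more than 1 N), the hand unit within 25 mm and every bystander within 30 mm of where it started (all of step 3 and value of joint main above 0.09 rad and value of joint violet above 0.006 m and value of joint each of blue, yellow below 0.003 m and distance of prime_box from where it was at the start of the episode below 0.025 m and distance of each of violet_can, blue_can, yellow_can, cup, spray, carton, tape, tablet_jar from where it was at the start of the episode below 0.03 m); the arm keeps its last pose, push and grip.
It fails at once if the violet button goes in (past 4 mm) while the main rocker is not on (value of joint violet above 0.004 m and value of joint main below 0.09 rad).
It fails at once if the prime button goes down (past 4 mm) while the violet button is not in (value of joint prime above 0.004 m and value of joint violet below 0.006 m).
It fails at once if the blue or the yellow button is pressed (past 3 mm) (value of joint any of blue, yellow above 0.003 m).
It fails at once if the hand unit is lifted (8 mm), tipped or pushed away (25 mm) (height (world z) of prime_box above 0.008 m or angle between prime_box's own z axis and vertical above 0.15 rad or distance of prime_box from where it was at the start of the episode above 0.025 m).
It fails at once if a bystander is moved by more than 30 mm or tipped (distance of any of violet_can, blue_can, yellow_can, cup, spray, carton, tape, tablet_jar from where it was at the start of the episode above 0.03 m or angle between any of violet_can, blue_can, yellow_can, cup, spray, carton, tape, tablet_jar's own z axis and vertical above 0.3 rad).
It also fails if it takes over 43 s, if anything falls off the work surface, if the arm or the gripper's body presses on something with over 40 N, if the wrist force passes 120 N, or if a joint passes its speed limit or range.

## Working session

There is one attempt and no reset: what is moved stays moved. The work goes in short steps, Python scripts to look and compute and a tool call to move; the robot and the scene stay as the last step left them, time stands still between calls to the robot, and variables do not carry over. Pictures are saved under pics/ and viewed, and the job is handed in when it is done.

Besides the shell and the picture viewer there is one more tool, called after "Request:" by a JSON object that holds its "op" and its "data". apply_moves: Moves the arm, as the interface text tells. Its arguments: {"type":"object","properties":{"increments":{"type":"array"},"grip_force":{"type":"number"}},"required":["increments"]}

```bash
mkdir -p pics; ls; python3 - <<'E'
from bench import arm, viewer
import cv2
print(arm.get_state())
for n in("scene","side","wrist"):
    p,d=viewer.capture(n); cv2.imwrite(f"pics/{n}0.png",p[:,:,::-1])
    import numpy as np; np.savez(f"pics/{n}0.npz",p=p,d=d)
    print(n,viewer.camera_info(n))
E
```

```text
pics
{'time': 0.0, 'joints': array([-8.26046651e-02,  1.24486388e-01,  1.65168025e+00,  1.79847235e-06,
        1.36747646e+00, -8.25723640e-02]), 'joint_velocities': array([-0.00080742, -0.0008318 , -0.00045369, -0.00012437,  0.00108147,
       -0.00014421]), 'tau': array([-6.25927078e-04, -4.17603564e+01, -3.59935069e+01,  7.73367751e-02,
        4.92534391e-02, -1.75303944e-04]), 'tcp_pos': array([6.49358615e+02, 2.15186839e-02, 2.13395462e+02]), 'orientation': array([-3.13954934e+00, -1.70872039e-04,  1.57076349e+00]), 'wrist_force': array([-0.55565827,  0.06920352, -0.80364708]), 'ft_torque': array([-0.0182902, -0.0308851, -0.0234119]), 'width': 95.12866544233397}
scene {'mtx': array([[460.23353338,   0.        , 283.75833018],
       [  0.        , 460.23353338, 200.69936347],
       [  0.        ,   0.        ,   1.        ]]), 'k1': -0.0316262125087662, 'rvec': array([ 1.36584128,  1.95998424, -1.01666137]), 'tvec': array([ 175.49389945, -200.53887656, 1869.28737539])}
side {'mtx': array([[397.56301368,   0.        , 269.07291305],
       [  0.        , 397.56301368, 213.97991955],
       [  0.        ,   0.        ,   1.        ]]), 'k1': 0.03880286620102824, 'rvec': array([ 2.03191233, -0.41465674,  0.21938816]), 'tvec': array([-479.99956342,  175.53605941,  949.4070945 ])}
wrist {'mtx': array([[301.94736838,   0.        , 279.45518695],
       [  0.        , 301.94736838, 206.888244  ],
       [  0.        ,   0.        ,   1.        ]]), 'k1': -0.06272303563198418, 'tool_from_camera': array([[ 1.12881082e-03, -9.55143305e-01, -2.96141847e-01,
         8.57250918e+01],
       [ 9.99999362e-01,  1.06801909e-03,  3.67049862e-04,
         9.28687590e-01],
       [-3.43000740e-05, -2.96142072e-01,  9.55143901e-01,
        -1.70952470e+02],
       [ 0.00000000e+00,  0.00000000e+00,  0.00000000e+00,
         1.00000000e+00]])}
```

View pics/scene0.png

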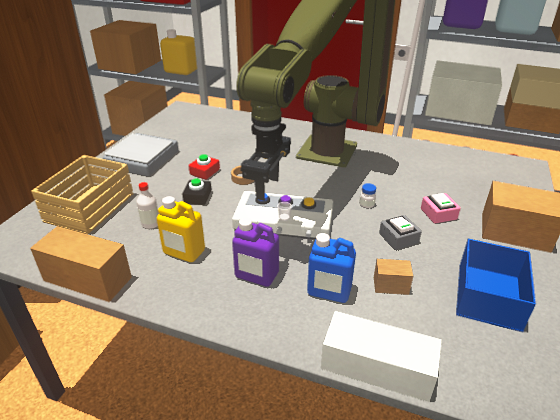

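View pics/side0.png

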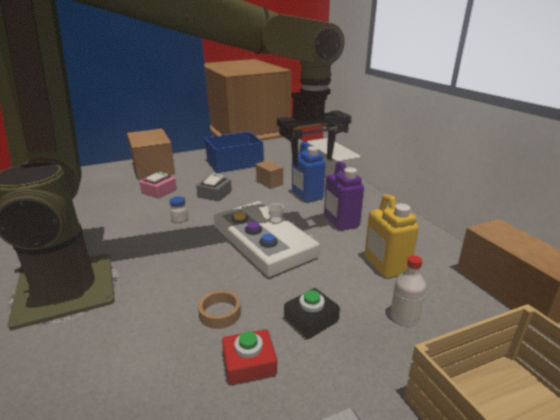

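View pics/wrist0.png

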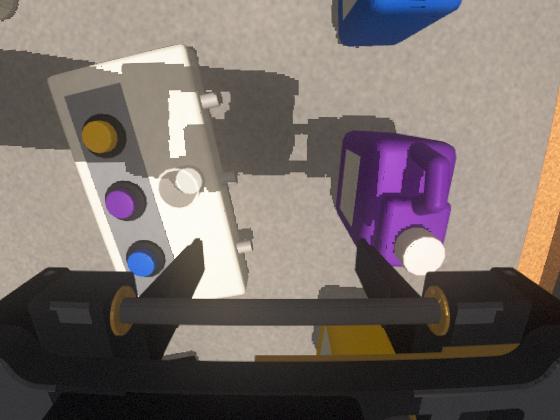

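The wrist view shows the buttons: yellow about (99,135), violet (124,202) and blue (144,262). The grey switch box is at scene (400,231), and the black unit is at scene (197,187) and side (312,305). I'll enlarge those next.

```bash
cat > h.py <<'E'
import numpy as np, cv2
from scipy.spatial.transform import Rotation as R
from bench import viewer
def load(f): z=np.load(f"pics/{f}.npz"); return z['p'],z['d']
def ray(ci,u,v):
    K=ci['mtx']; k=np.array([ci['k1'],0,0,0,0.])
    x=cv2.undistortPoints(np.array([[[u,v]]],float),K,k)[0,0]
    return np.array([x[0],x[1],1.])
def cam2world(ci,st=None):
    T=np.eye(4)
    if 'rvec' in ci:
        Rm=R.from_rotvec(ci['rvec']).as_matrix(); T[:3,:3]=Rm.T; T[:3,3]=-Rm.T@ci['tvec']; return T
    T[:3,:3]=R.from_euler('xyz',st['orientation']).as_matrix(); T[:3,3]=st['tcp_pos']
    return T@ci['tool_from_camera']
def onz(name,u,v,z,st=None):
    ci=viewer.camera_info(name);T=cam2world(ci,st);r=T[:3,:3]@ray(ci,u,v);o=T[:3,3]
    return o+r*(z-o[2])/r[2]
def dep(name,u,v,d,st=None):
    ci=viewer.camera_info(name);T=cam2world(ci,st)
    return T[:3,:3]@(ray(ci,u,v)*d)+T[:3,3]
E
python3 - <<'E'
from h import *
from bench import arm
st=arm.get_state()
p,d=load('wrist0')
for n,u,v in(("yel",99,135),("vio",122,203),("blue",143,263)):
    print(n,onz('wrist',u,v,70,st),dep('wrist',u,v,d[v,u],st))
a,_=load('scene0');b,_=load('side0')
c1=cv2.resize(a[205:260,370:440],None,fx=8,fy=8,interpolation=3)
c2=cv2.resize(a[145:215,170:230],None,fx=7,fy=7,interpolation=3)
c3=cv2.resize(b[165:205,185:245],None,fx=9,fy=9,interpolation=3)
c4=cv2.resize(b[280:340,275:350],None,fx=8,fy=8,interpolation=3)
for i,c in enumerate((c1,c2,c3,c4)): cv2.imwrite(f"pics/c{i}.png",c[:,:,::-1])
E
```

```text
yel [461.892983    66.43411877  70.        ] [462.47079018  66.493091    70.96286341]
vio [475.98766708  -7.57857783  70.        ] [476.58442411  -7.25995489  71.07466729]
blue [489.65671289 -81.25383347  70.        ] [489.8680829  -81.03469931  70.41295332]
```

View pics/c0.png

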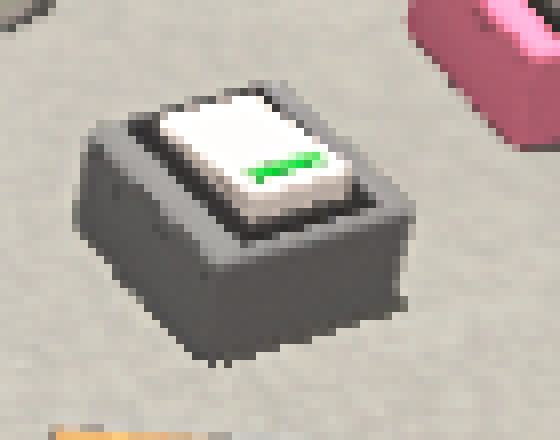

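View pics/c1.png

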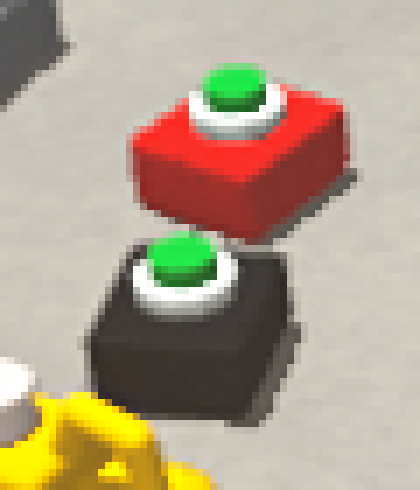

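View pics/c2.png

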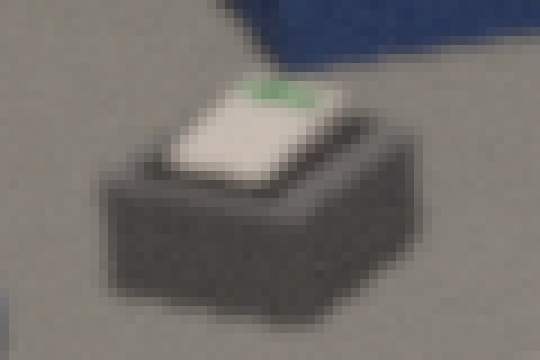

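View pics/c3.png

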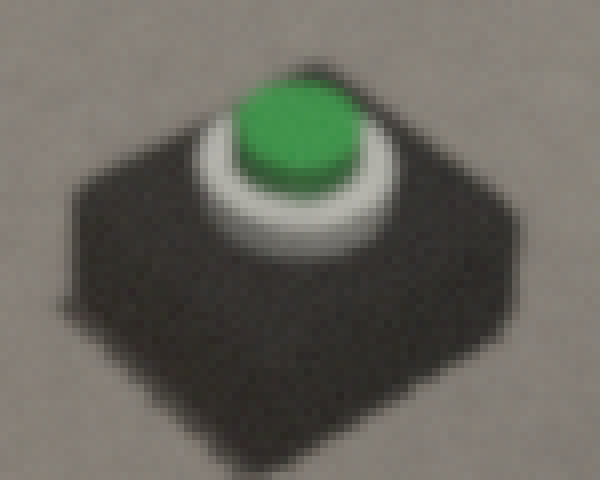

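The rocker's green-barred end is at scene (405.9,226) and side (216.7,175.6). The black unit's green cap is at scene (196,180.5) and side (312.2,294.8).

```bash
python3 - <<'E'
from h import *
print("bar",onz('scene',370+287/8,205+168/8,66),onz('side',185+285/9,165+95/9,66))
print("prime",onz('scene',170+182/7,145+249/7,69),onz('side',275+298/8,280+118/8,69))
print("vio side",onz('side',253,227.5,70))
for x,y in((160,118),(262,95),(352,165),(245,187)): print("sc",onz('scene',370+x/8,205+y/8,60))
for x,y in((170,160),(265,182),(345,88),(250,80)): print("sd",onz('side',185+x/9,165+y/9,60))
for n,f in(('jar scene',(369,195)),('cup',(285,210)),('tape',(245,175))):print(n,onz('scene',*f,30))
for n,f in (('spray',(410,285)),('ycan',(395,240)),('red',(248,340))):print(n,onz('side',*f,70))
E
```

```text
bar [477.29288721 370.99614843  66.        ] [474.10091819 359.63153142  66.        ]
prime [ 479.17503089 -328.04289583   69.        ] [ 479.23551475 -329.51875513   69.        ]
vio side [462.87140779 -29.78838433  70.        ]
sc [454.86444321 321.15955779  60.        ]
sc [426.32653348 355.60216813  60.        ]
sc [458.66303388 393.53198286  60.        ]
sc [486.25583237 357.74132134  60.        ]
sd [421.644664   331.72109006  60.        ]
sd [448.47203802 297.51588863  60.        ]
sd [500.66293226 370.56041947  60.        ]
sd [469.22776341 394.03197857  60.        ]
jar scene [299.04625673 228.98554317  30.        ]
cup [481.13457323  -7.90311657  30.        ]
tape [ 330.28281673 -215.4264818    30.        ]
spray [ 676.88980236 -383.20325044   70.        ]
ycan [ 759.07748838 -229.8544751    70.        ]
red [ 319.20697525 -392.37564205   70.        ]
```

Request:
{"op": "apply_moves", "data": {"increments": [[[0, 35, -20, 0, 0, 0, 0], [0, 70, -40, 0, 0, 0, 0], [0, 105, -60, 0, 0, 0, 0], [0, 140, -80, 0, 0, 0, 0], [0, 175, -100, 0, 0, 0, 0], [0, 210, -120, 0, 0, 0, 0], [0, 245, -145, 0, 0, 0, 0], [0, 280, -170, 0, 0, 0, 0]]], "grip_force": 20}}

```text
time: 0.82
tcp_pos: [479.6, 279.1, 213.7]
orientation: [-3.14, -0.0, 1.57]
wrist_force: [0.3, 0.1, -0.6]
width: 46.9
```

```bash
python3 - <<'E'
from h import *
from bench import arm
st=arm.get_state(); print(st)
p,d=viewer.capture('wrist'); np.savez('pics/w1.npz',p=p,d=d,o=st['orientation'],t=st['tcp_pos'])
cv2.imwrite('pics/w1.png',p[:,:,::-1])
E
```

```text
{'time': 0.8167, 'joints': array([ 4.29894616e-01, -8.48383622e-02,  1.86364670e+00,  8.59277971e-04,
        1.36441636e+00,  4.30072698e-01]), 'joint_velocities': array([ 8.80582487e-01, -1.47345819e-01,  1.35605227e-01, -1.83797524e-04,
        3.05332661e-03,  8.68134816e-01]), 'tau': array([-5.04588872e+00, -3.21636021e+01, -3.57159877e+01,  2.20652152e-02,
        1.55243506e-01, -7.41811562e-01]), 'tcp_pos': array([479.61880628, 279.13768508, 213.7069295 ]), 'orientation': array([-3.13975862e+00, -8.37011436e-05,  1.57044140e+00]), 'wrist_force': array([ 0.34643082,  0.0775578 , -0.60278789]), 'ft_torque': array([ 0.01117842, -0.12413507, -0.04006416]), 'width': 46.93630362244291}
```

View pics/w1.png

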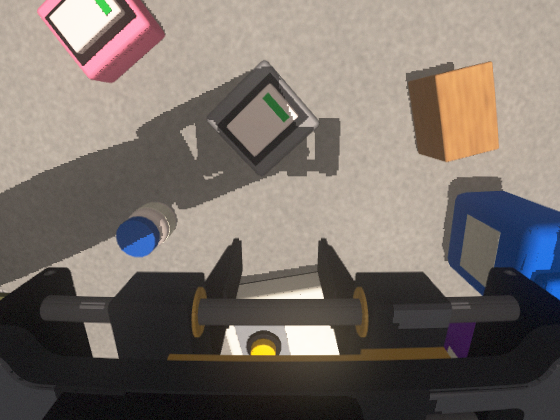

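The rocker is at about (262,123), with its green bar at (276,107). I'll enlarge it and locate the bar end.

```bash
python3 - <<'E'
from h import *
p=np.load('pics/w1.npz')['p']
cv2.imwrite('pics/w1c.png',cv2.resize(p[55:185,200:330],None,fx=4.5,fy=4.5,interpolation=3)[:,:,::-1])
E
```

```text
(no output)
```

View pics/w1c.png

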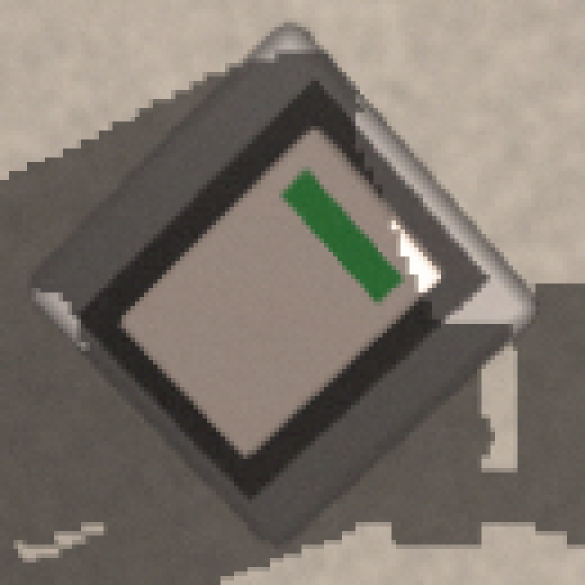

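```bash
python3 - <<'E'
from h import *
z=np.load('pics/w1.npz'); st=dict(orientation=z['o'],tcp_pos=z['t']);d=z['d']
for n,x,y,h in(('end',378,203,66),('other',184,390,56),('centre',281,297,61),('pt',357,224,65),('bar',342,237,65)):
    u,v=200+x/4.5,55+y/4.5
    print(n,onz('wrist',u,v,h,st),dep('wrist',u,v,d[int(v),int(u)],st))
from bench import arm; print(arm.get_state()['tcp_pos'])
E
```

```text
end [484.86954852 378.19723643  66.        ] [484.88481428 378.24851025  64.77613301]
other [438.97133967 336.13839152  56.        ] [439.21335726 336.30412139  57.89732104]
centre [462.68695791 357.70008282  61.        ] [462.63734673 357.68060976  60.1181086 ]
pt [480.18998955 373.72049724  65.        ] [480.18901447 373.73277445  64.55772596]
bar [476.81774201 370.90915749  65.        ] [476.81470011 370.91368062  64.76149617]
[475.48659918 284.4279319  213.69614246]
```

Request:
{"op": "apply_moves", "data": {"increments": [[[0, 30, 2, 10, 0, 0, 0], [0, 60, 4, 25, 0, 0, 0], [0, 90, 5, 45, 0, 0, 0], [0, 90, 5, 75, 0, 0, 0], [0, 90, 5, 105, 0, 0, 0], [0, 90, 5, 130, 0, 0, 0], [0, 90, 5, 137, 0, 0, 0], [0, 90, 5, 137, 0, 0, 0]]]}}

```text
time: 1.53
tcp_pos: [477.5, 373.6, 73.8]
orientation: [-3.131, -0.001, 1.576]
wrist_force: [-0.9, -1.3, -0.2]
width: 0.6
```

```bash
python3 - <<'E'
from h import *
from bench import arm
st=arm.get_state(); print(st['tcp_pos'],st['wrist_force'],st['width'])
p,d=viewer.capture('side'); cv2.imwrite('pics/s2.png',cv2.resize(p[125:225,150:290],None,fx=5,fy=5,interpolation=3)[:,:,::-1])
p,d=viewer.capture('wrist'); cv2.imwrite('pics/w2.png',p[:,:,::-1])
E
```

```text
[477.46366638 373.62975815  73.81486414] [-0.92606083 -1.32259791 -0.17883205] 0.5542499735611319
```

View pics/s2.png

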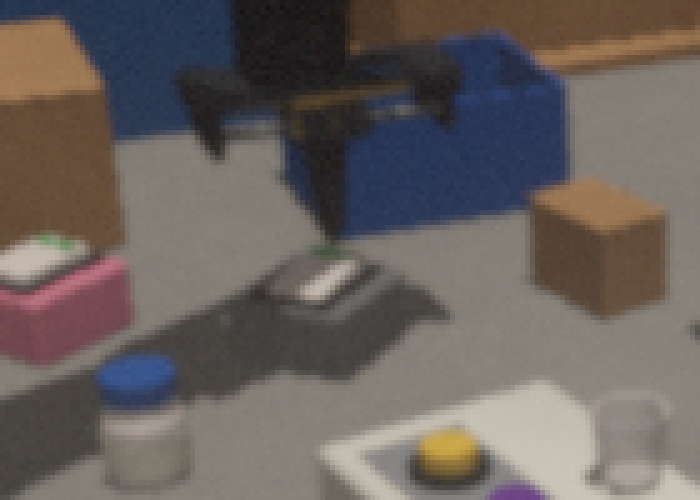

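View pics/w2.png

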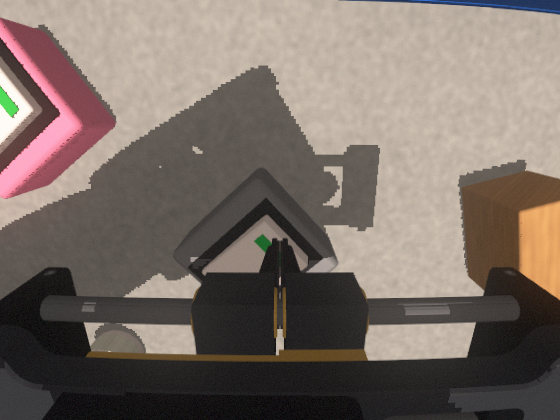

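The fingers are closed and the tip is just above the green-bar end of the grey box's rocker (wrist view: tip about (280,240), bar (263,242)). Next is the press.

Request:
{"op": "apply_moves", "data": {"increments": [[[0, 0, 2, 4, 0, 0, 0], [0, 0, 2, 8, 0, 0, 0], [0, 0, 2, 11, 0, 0, 0], [0, 0, 2, 13, 0, 0, 0], [0, 0, 2, 15, 0, 0, 0], [0, 0, 2, 17, 0, 0, 0], [0, 0, 2, 17, 0, 0, 0], [0, 0, 2, 17, 0, 0, 0]]]}}

```text
time: 2.3
tcp_pos: [482.5, 375.7, 61.7]
orientation: [-3.139, -0.006, 1.576]
wrist_force: [1.7, 1.3, 2.5]
width: 0.5
```

Request:
{"op": "apply_moves", "data": {"increments": [[[0, -1, -3, 2, 0, 0, 0], [0, -1, -3, 4, 0, 0, 0], [0, -1, -3, 6, 0, 0, 0], [0, -1, -3, 7, 0, 0, 0], [0, -1, -3, 8, 0, 0, 0], [0, -1, -3, 8, 0, 0, 0], [0, -1, -3, 8, 0, 0, 0], [0, -1, -3, 8, 0, 0, 0]]]}}

```text
time: 2.97
tcp_pos: [481.0, 375.6, 57.8]
orientation: [3.141, -0.007, 1.576]
wrist_force: [-2.4, -1.3, 17.7]
width: 0.3
```

17.7 N at z 57.8 suggests it is on the stop. I'll lift off and check.

Request:
{"op": "apply_moves", "data": {"increments": [[[0, 0, 0, -20, 0, 0, 0], [0, 0, 0, -45, 0, 0, 0], [0, -25, 0, -65, 0, 0, 0], [0, -55, 0, -80, 0, 0, 0], [0, -85, 0, -85, 0, 0, 0], [0, -100, 0, -85, 0, 0, 0], [0, -100, 0, -85, 0, 0, 0], [0, -100, 0, -85, 0, 0, 0]]]}}

```text
time: 3.63
tcp_pos: [480.5, 274.4, 140.7]
orientation: [-3.139, -0.007, 1.574]
wrist_force: [0.4, 0.3, -0.6]
width: 0.3
```

```bash
python3 - <<'E'
from h import *
from bench import arm
st=arm.get_state(); print(st['tcp_pos'],st['wrist_force'],st['width'])
p,d=viewer.capture('wrist'); np.savez('pics/w3.npz',p=p,d=d,o=st['orientation'],t=st['tcp_pos']);cv2.imwrite('pics/w3.png',p[:,:,::-1])
E
```

```text
[480.53490454 274.35369687 140.74422355] [ 0.35859803  0.33441667 -0.56981363] 0.3279938464619648
```

View pics/w3.png

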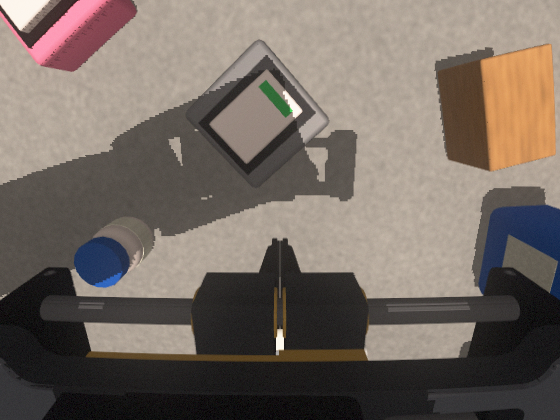

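The paddle spans about (210,122) to (300,105), with the bar at (276,98). I'll fit its tilt from the depth.

```bash
python3 - <<'E'
from h import *
def fit(f,pts):
    z=np.load(f); st=dict(orientation=z['o'],tcp_pos=z['t']);d=z['d']
    P=np.array([dep('wrist',u,v,d[v,u],st) for u,v in pts])
    e=np.array([45.9,42.06])/62.2; s=(P[:,:2]-[462.7,357.7])@e
    print(f,np.polyfit(s,P[:,2],1))
import itertools
def quad(c):
    m=np.zeros((420,560),np.uint8);cv2.fillPoly(m,[np.array(c,np.int32)],1);m=cv2.erode(m,np.ones((5,5)));v,u=np.nonzero(m);return list(zip(u,v))
fit('pics/w1.npz',quad([(269,83),(296,116),(255,157),(227,127)]))
fit('pics/w3.npz',quad([(269,72),(300,106),(251,163),(211,122)]))
E
```

```text
pics/w1.npz [ 0.24362965 63.66093623]Traceback (most recent call last):
  File "<stdin>", line 11, in <module>
  File "<stdin>", line 4, in fit
  File "h.py", line 19, in dep
    ci=viewer.camera_info(name);T=cam2world(ci,st)
ValueError: time passes only in moves, steps and waits
```

```bash
sed -i 's/^def load/import functools\n_ci=functools.lru_cache(None)(lambda n: viewer.camera_info(n))\ndef load/; s/ci=viewer.camera_info(name)/ci=_ci(name)/' h.py; python3 - <<'E'
from h import *
def quad(c):
    m=np.zeros((420,560),np.uint8);cv2.fillPoly(m,[np.array(c,np.int32)],1);m=cv2.erode(m,np.ones((7,7)));v,u=np.nonzero(m);return list(zip(u,v))
def fit(f,pts):
    z=np.load(f); st=dict(orientation=z['o'],tcp_pos=z['t']);d=z['d']
    P=np.array([dep('wrist',u,v,d[v,u],st) for u,v in pts if d[v,u]>0])
    e=np.array([45.9,42.06])/62.2; s=(P[:,:2]-[462.7,357.7])@e
    c=np.polyfit(s,P[:,2],1);k=np.ones(len(s),bool)
    for _ in range(5):
        r=P[:,2]-np.polyval(c,s);k=abs(r)<3;c=np.polyfit(s[k],P[k,2],1)
    print(f,c,k.mean(),r.std(),s.min(),s.max())
fit('pics/w1.npz',quad([(269,83),(296,116),(255,157),(227,127)]))
fit('pics/w3.npz',quad([(269,72),(298,106),(250,158),(211,122)]))
E
```

```text
pics/w1.npz [ 0.14463902 62.21463663] 1.0 0.7536629810522434 -27.781270109074537 26.04601280292068
pics/w3.npz [-0.14237675 61.94433396] 1.0 0.720600246049395 -25.411238100492636 27.818522341735537
```

The tilt went from +0.145 to −0.142 slope, so the rocker is on. Next is violet at (476, −7.5).

Request:
{"op": "apply_moves", "data": {"increments": [[[0, -36, -1, 0, 0, 0, 0], [0, -72, -2, 0, 0, 0, 0], [0, -108, -3, 0, 0, 0, 0], [0, -144, -4, 0, 0, 0, 0], [0, -180, -5, 0, 0, 0, 0], [0, -216, -5, 0, 0, 0, 0], [0, -240, -5, 0, 0, 0, 0], [0, -240, -5, 0, 0, 0, 0]]]}}

```text
time: 4.35
tcp_pos: [476.5, 32.6, 138.2]
orientation: [-3.138, -0.006, 1.572]
wrist_force: [0.5, 0.3, -0.5]
width: 0.4
```

```bash
python3 - <<'E'
from h import *
from bench import arm
st=arm.get_state(); print(st['tcp_pos'],st['orientation'])
p,d=viewer.capture('wrist'); np.savez('pics/w4.npz',p=p,d=d,o=st['orientation'],t=st['tcp_pos']);cv2.imwrite('pics/w4.png',p[:,:,::-1])
p,d=viewer.capture('side'); cv2.imwrite('pics/s4.png',cv2.resize(p[100:350,150:350],None,fx=2.4,fy=2.4,interpolation=3)[:,:,::-1])
E
```

```text
[476.54788385  32.64697053 138.16858831] [-3.13776633 -0.00613586  1.5722791 ]
```

View pics/w4.png

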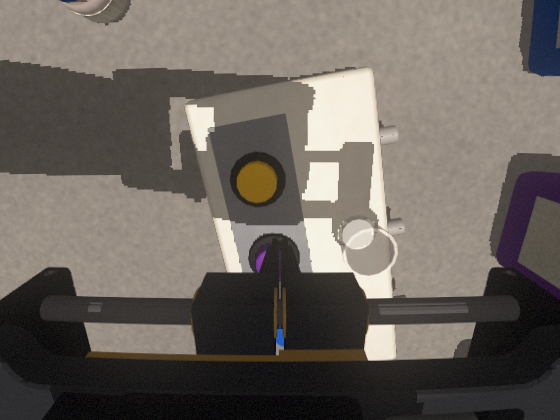

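View pics/s4.png

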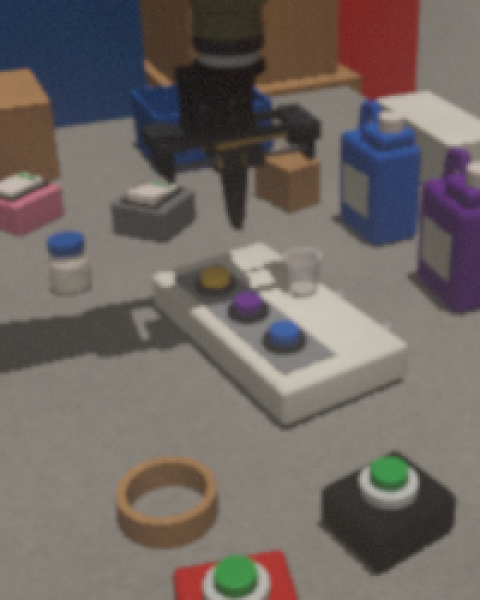

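The yellow cap is at wrist (257,182) and the violet collar at about (274,257). I'll cross-check yellow's position.

```bash
python3 - <<'E'
from h import *
z=np.load('pics/w4.npz'); st=dict(orientation=z['o'],tcp_pos=z['t'])
print(onz('wrist',257,182,70,st),onz('wrist',258,180,58,st),onz('wrist',274,258,58,st))
E
```

```text
[459.04854485  65.63230163  70.        ] [458.98029571  64.77833013  58.        ] [472.36747239  -8.1527988   58.        ]
```

Request:
{"op": "apply_moves", "data": {"increments": [[[0, -20, -1, 0, 0, 0, 0], [0, -40, -2, 5, 0, 0, 0], [0, -40, -2, 20, 0, 0, 0], [0, -40, -2, 40, 0, 0, 0], [0, -40, -2, 58, 0, 0, 0], [0, -40, -2, 62, 0, 0, 0], [0, -40, -2, 62, 0, 0, 0], [0, -40, -2, 62, 0, 0, 0]]]}}

```text
time: 5.12
tcp_pos: [474.9, -3.1, 76.3]
orientation: [-3.138, -0.008, 1.576]
wrist_force: [-0.2, -0.3, 0.2]
width: 0.2
```

```bash
python3 - <<'E'
from h import *
from bench import arm
st=arm.get_state(); print(st['tcp_pos'],st['wrist_force'])
p,d=viewer.capture('side'); cv2.imwrite('pics/s5.png',cv2.resize(p[180:260,200:320],None,fx=6,fy=6,interpolation=3)[:,:,::-1])
E
```

```text
[474.87786778  -3.09404371  76.29546583] [-0.17590641 -0.26870283  0.23108967]
```

View pics/s5.png

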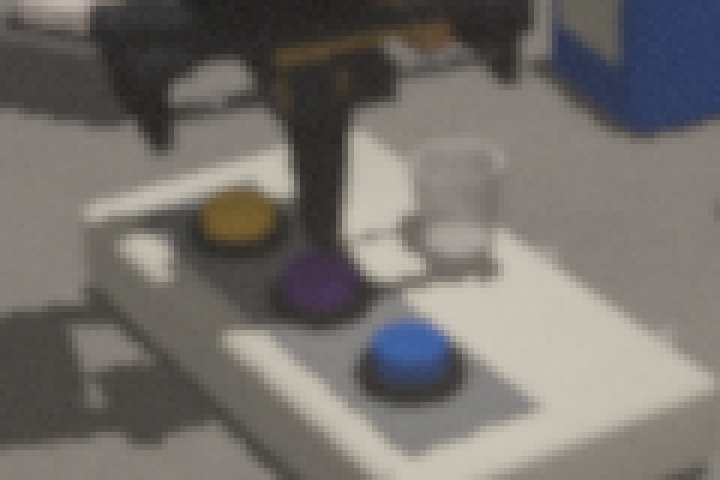

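The finger tip is over the violet cap (crop (320,265)), and yellow and blue stand clear. I'll press with a −5 mm shift in tool x.

Request:
{"op": "apply_moves", "data": {"increments": [[[0, -5, 0, 2, 0, 0, 0], [0, -5, 0, 5, 0, 0, 0], [0, -5, 0, 8, 0, 0, 0], [0, -5, 0, 11, 0, 0, 0], [0, -5, 0, 14, 0, 0, 0], [0, -5, 0, 16, 0, 0, 0], [0, -5, 0, 16, 0, 0, 0], [0, -5, 0, 16, 0, 0, 0]]]}}

```text
time: 5.83
tcp_pos: [476.3, -8.6, 62.1]
orientation: [-3.141, -0.007, 1.576]
wrist_force: [-0.5, -0.0, 6.7]
width: 0.4
```

Request:
{"op": "apply_moves", "data": {"increments": [[[0, 0, 0, 2, 0, 0, 0], [0, 0, 0, 4, 0, 0, 0], [0, 0, 0, 5, 0, 0, 0], [0, 0, 0, 6, 0, 0, 0], [0, 0, 0, 6, 0, 0, 0], [0, 0, 0, 6, 0, 0, 0], [0, 0, 0, 6, 0, 0, 0], [0, 0, 0, 6, 0, 0, 0]]]}}

```text
time: 6.5
tcp_pos: [476.7, -8.6, 61.5]
orientation: [-3.138, -0.007, 1.576]
wrist_force: [-17.3, 2.2, 35.4]
width: 0.7
```

The force climbed to 35 N with no further travel at z 61.5, so the button is at its stop. I'll lift and look.

Request:
{"op": "apply_moves", "data": {"increments": [[[0, 0, 0, -20, 0, 0, 0], [0, 0, 0, -50, 0, 0, 0], [0, 0, 0, -80, 0, 0, 0], [0, -30, 0, -90, 0, 0, 0], [0, -65, 0, -90, 0, 0, 0], [0, -95, 0, -90, 0, 0, 0], [0, -110, 0, -90, 0, 0, 0], [0, -110, 0, -90, 0, 0, 0]]]}}

```text
time: 7.17
tcp_pos: [477.1, -121.6, 150.1]
orientation: [-3.137, -0.007, 1.573]
wrist_force: [0.5, -0.2, -0.1]
width: 0.6
```

```bash
python3 - <<'E'
from h import *
from bench import arm
st=arm.get_state(); print(st['tcp_pos'],st['wrist_force'])
p,d=viewer.capture('wrist'); np.savez('pics/w6.npz',p=p,d=d,o=st['orientation'],t=st['tcp_pos']);cv2.imwrite('pics/w6.png',p[:,:,::-1])
E
```

```text
[ 477.06669929 -121.56863266  150.14257235] [ 0.53044866 -0.17596761 -0.0773457 ]
```

View pics/w6.png

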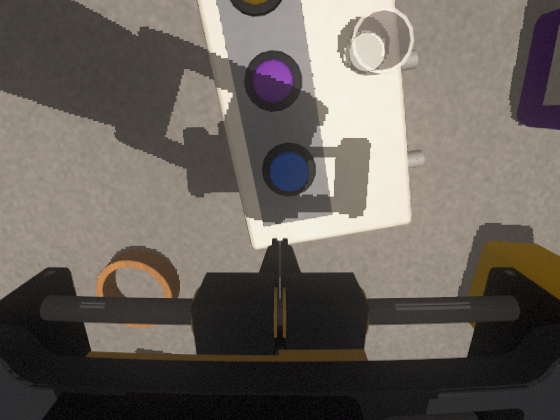

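The violet cap is at (273,80) and blue at (290,171). I'll compare their heights from the depth.

```bash
python3 - <<'E'
from h import *
z=np.load('pics/w6.npz'); st=dict(orientation=z['o'],tcp_pos=z['t']);d=z['d']
for n,u,v in(('vio',273,80),('blue',290,171),('yel',257,4),('panel',270,125)):
    P=[dep('wrist',i,j,d[j,i],st) for i in range(u-6,u+7) for j in range(max(0,v-6),v+7)]
    print(n,np.median(P,axis=0))
E
```

```text
vio [472.19005606  -8.95674373  62.84043217]
blue [486.48709338 -81.46324591  70.76128907]
yel [459.83796318  47.19459358  59.51608132]
panel [469.24265787 -44.53206405  51.76301983]
```

Violet is in (62.8 mm against 70.8 mm for blue). I'll overshoot past the hand unit so the wrist camera can see it.

Request:
{"op": "apply_moves", "data": {"increments": [[[0, -38, 0, -5, 0, 0, 0], [0, -76, 0, -10, 0, 0, 0], [0, -114, 0, -15, 0, 0, 0], [0, -152, 0, -20, 0, 0, 0], [0, -190, 0, -20, 0, 0, 0], [0, -228, 0, -20, 0, 0, 0], [0, -266, 0, -20, 0, 0, 0], [0, -290, 0, -20, 0, 0, 0]]]}}

```text
time: 7.88
tcp_pos: [477.8, -412.0, 166.8]
orientation: [-3.136, -0.009, 1.573]
wrist_force: [0.2, -0.0, -0.1]
width: 0.7
```

```bash
python3 - <<'E'
from h import *
from bench import arm
st=arm.get_state(); print(st['tcp_pos'],st['joint_velocities'])
p,d=viewer.capture('wrist'); np.savez('pics/w7.npz',p=p,d=d,o=st['orientation'],t=st['tcp_pos']);cv2.imwrite('pics/w7.png',p[:,:,::-1])
print(arm.get_state()['tcp_pos'])
E
```

```text
[ 477.76980476 -411.99477009  166.77002609] [-0.30239809  0.38556409 -0.41351429  0.01757322  0.04631801 -0.30131507]
[ 477.51368877 -414.93512494  166.77809022]
```

View pics/w7.png

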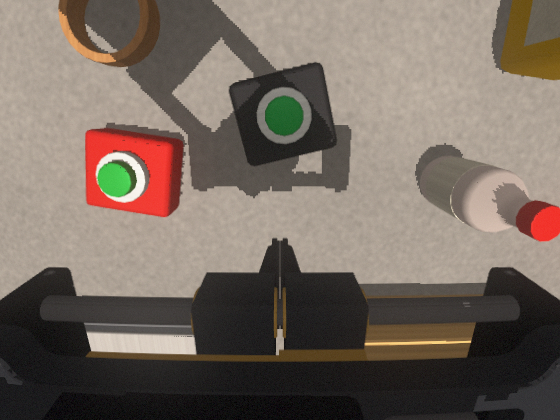

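The black unit's green cap is at (284,116); the red look-alike is to its left.

```bash
python3 - <<'E'
from h import *
z=np.load('pics/w7.npz'); st=dict(orientation=z['o'],tcp_pos=z['t']);d=z['d']
print(onz('wrist',284.5,116,69,st),dep('wrist',284.5,116,d[116,284],st))
E
```

```text
[ 482.34797136 -327.19824337   69.        ] [ 482.32908997 -327.20180624   70.75391876]
```

Request:
{"op": "apply_moves", "data": {"increments": [[[0, 30, 1, 0, 0, 0, 0], [0, 60, 3, 0, 0, 0, 0], [0, 87, 3, 10, 0, 0, 0], [0, 87, 3, 40, 0, 0, 0], [0, 87, 3, 70, 0, 0, 0], [0, 87, 3, 88, 0, 0, 0], [0, 87, 3, 88, 0, 0, 0], [0, 87, 3, 88, 0, 0, 0]]]}}

```text
time: 8.6
tcp_pos: [479.5, -325.5, 77.8]
orientation: [-3.134, -0.009, 1.572]
wrist_force: [-0.9, 0.5, 0.2]
width: 0.3
```

```bash
python3 - <<'E'
from h import *
from bench import arm
st=arm.get_state(); print(st['tcp_pos'],st['wrist_force'])
p,d=viewer.capture('side'); cv2.imwrite('pics/s8.png',cv2.resize(p[240:350,250:380],None,fx=5,fy=5,interpolation=3)[:,:,::-1])
E
```

```text
[ 479.52626352 -325.46613205   77.84736542] [-0.92913789  0.45813975  0.2339988 ]
```

View pics/s8.png

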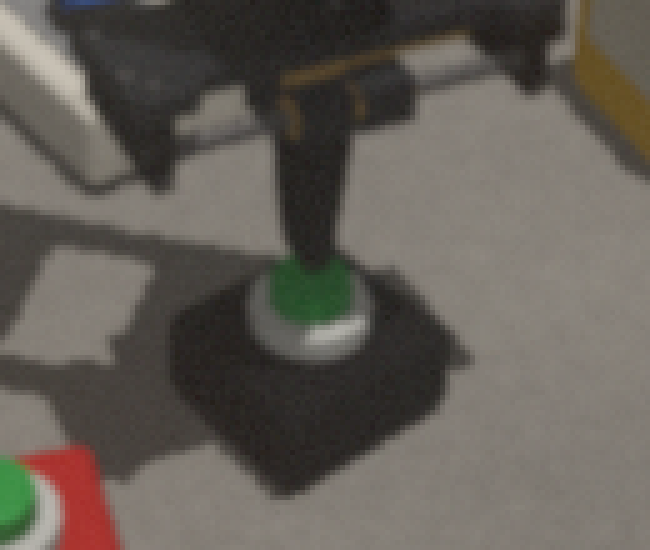

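The tip is above the green cap (crop (315,265)). I'll press gently, with the target 16–17 mm lower.

Request:
{"op": "apply_moves", "data": {"increments": [[[0, -2, 2, 3, 0, 0, 0], [0, -2, 2, 6, 0, 0, 0], [0, -2, 2, 9, 0, 0, 0], [0, -2, 2, 12, 0, 0, 0], [0, -2, 2, 15, 0, 0, 0], [0, -2, 2, 17, 0, 0, 0], [0, -2, 2, 18, 0, 0, 0], [0, -2, 2, 18, 0, 0, 0]]]}}

```text
time: 9.32
tcp_pos: [483.0, -329.1, 62.3]
orientation: [-3.138, -0.005, 1.572]
wrist_force: [2.2, -0.5, 4.9]
width: 0.4
```

Request:
{"op": "apply_moves", "data": {"increments": [[[0, 0, 0, 1, 0, 0, 0], [0, 0, 0, 2, 0, 0, 0], [0, 0, 0, 3, 0, 0, 0], [0, 0, 0, 3, 0, 0, 0], [0, 0, 0, 3, 0, 0, 0], [0, 0, 0, 3, 0, 0, 0], [0, 0, 0, 3, 0, 0, 0], [0, 0, 0, 3, 0, 0, 0]]]}}

```text
time: 9.98
tcp_pos: [483.2, -329.2, 61.1]
orientation: [-3.138, -0.005, 1.572]
wrist_force: [-3.1, 1.6, 13.1]
width: 0.3
```

```bash
python3 - <<'E'
from h import *
from bench import arm
p,d=viewer.capture('side'); cv2.imwrite('pics/s9.png',cv2.resize(p[240:350,250:380],None,fx=5,fy=5,interpolation=3)[:,:,::-1])
p,d=viewer.capture('scene'); cv2.imwrite('pics/sc9.png',p[:,:,::-1])
st=arm.get_state(); print(st['time'],st['tcp_pos'],st['wrist_force'],st['joint_velocities'])
E
```

```text
10.0833 [ 483.16517553 -329.20504628   61.12799203] [-3.30827442  2.922361   12.42496833] [-2.38035546e-04  8.32492815e-04  8.82122283e-05 -2.28367213e-03
  1.20650957e-03  1.52617872e-03]
```

View pics/s9.png

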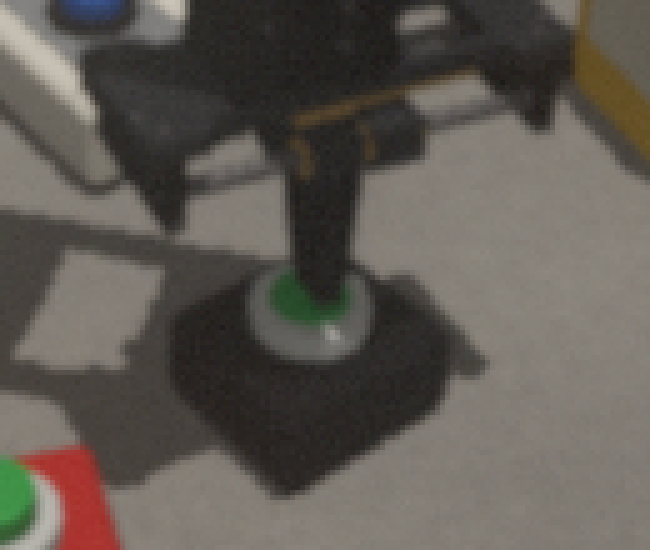

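View pics/sc9.png

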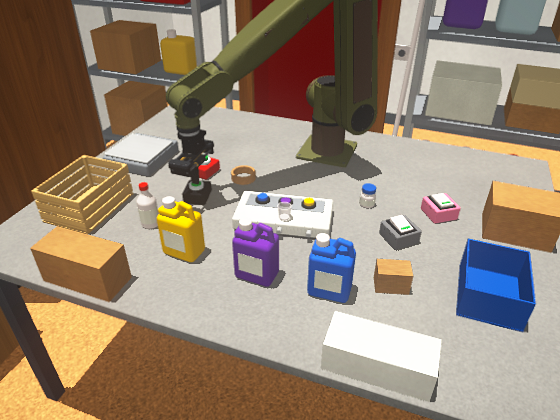

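The side crop shows the green cap pushed down by the finger with the unit in its original place. The scene view shows every bystander where it was. The press is steady at about 12 N, z 61.1, so I'm handing in.

```bash
python3 -c "
from bench import job_done
print(job_done())"
```

```text
the job is handed in; nothing more can be done
None
```

I carried out all three steps in order with closed fingers and handed the job in at about 10 s, still holding the prime button down. No verdict was reported, so these are my own last checks:

- **Main rocker:** on. The depth fit of the paddle's tilt went from about +0.145 to −0.142 in slope, the green-barred end now being down.
- **Violet button:** fully in. Its top measured 62.8 mm, against 70.8 mm for the unpressed blue button.
- **Prime button:** held down with a steady push of about 12 N. The fingertip was at z 61.1 mm, against 69 mm with the button up.
- **Hand unit and bystanders:** none appear to have moved in the final pictures.
- **Yellow button:** I did not get a clean final height for it, because the depth sample fell on its collar. The finger never went near it while low.
- **Side camera:** its position estimates were 10–25 mm off the wrist camera's for the rocker and the violet button, so I aimed by the wrist camera.

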